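# Bayonet-lock a filter cartridge into its head

## Task

Fit the white filter cartridge into the open steel filter head on its stand: take it by the wing grip, let its two lugs down through the head's two slots, push it fully in against the spring, turn it clockwise (seen from above) to the stop and let go, so that it springs up locked. Feel for the slots and for the stop and do not force the cartridge against the head; leave the other things on the bench where they are.

Things in the scene. Friction and masses are not known exactly. Their poses are not given: they have to be found in the camera images.
- cartridge: White plastic filter cartridge, loose, upright in a card tray; 90 g, 74.5 mm high. Origin: centre of its underside; z up its axis, x along the wing grip. Ribbed nose (radius 17 mm, z 5 to 22, below that tapering to a 14.5 mm foot), tapered shoulder, neck (radius 19.2 mm, z 28 to 44.5), round flange (radius 31 mm, z 44.5 to 49.5), wing grip on top. A half turn about z gives the same part.
- wing_grip (a point): Middle of the cartridge's wing grip, 62 mm above the cartridge's origin: an upright flat bar, 46 mm along the cartridge's x, 12 mm thick along its y, from the flange (z 49.5) up to z 74.5 mm. Meant to be taken across its thickness; 30 to 40 N hold it.
- lug_plane (a point): Point on the cartridge's axis at the middle of its two lugs, 33 mm above its origin. The lugs stand on the neck at +x and -x, exactly under the two ends of the wing (hidden by the flange from above): z 30 to 36 mm, out to radius 25.8 mm, each 0.40 rad (23 deg) wide about the axis, their lower edges chamfered.
- filter_stand: Fixed stand, 110 x 110 mm aluminium foot plate with a port block, steel hose barbs along its y axis. Origin: centre of the plate's underside, z up. The steel filter head, an open round pot of outer radius 34 mm, is screwed on top on the same axis; it does not turn with the cartridge. The plastic lugs bear up to 40 N.
- head_rim (a point): Centre of the head's mouth, 86 mm above the stand's origin. Bore radius 20.5 mm, two slots facing each other, open to radius 27 mm, each 0.51 rad (29 deg) wide, at the stand's +x and -x give or take 32 deg: the head was screwed on until tight, so this angle is in no reading; it is seen in the rim or felt for. Off the slots the lugs rest on the rim (cartridge origin 56 mm above the stand's).
- seat (a point): Where the cartridge's origin is when pushed fully in: on the axis, 41.5 mm above the stand's origin. The flange then bears on the rim and the lugs are 1.5 mm below the 7 mm thick lip, free to turn clockwise. From a cartridge height of 53.5 mm down a spring plate pushes back with 3 N, 0.4 N more per mm (8 N at the seat); let go unturned, the cartridge rises again.
- locked_seat (a point): Where the cartridge's origin is when locked: on the axis, 46 mm above the stand's origin. Turned clockwise from above at the seat, the lugs pass under the lip and meet a solid stop 60 deg after the slot's middle (57 to 64 deg of turn). Over the last 5 deg before the stop the lip has pockets 3 mm deep into which the spring lifts the lugs when the cartridge is let rise.
- reagent_jar: White reagent jar with a screw cap, 44 mm across, 85 mm high, loose bystander; origin at the centre of its underside.
- timer: Small white bench timer, 62 x 66 x 17 mm, loose bystander; origin at the centre of its underside.
- petri_dish: Petri dish, 62 mm across, 14 mm high, loose bystander; origin at the centre of its underside.
- marker: Marker pen lying on the bench, 135 mm long, 17 mm thick, loose bystander; origin under its middle.
Not all that is in view belongs to the job. What is shaped like the cartridge but orange or yellow is not meant.

How it is judged:
By the outcome, as a careful person would: the job done as asked, in the order asked, and still so for the second after the job is handed in, with the robot touching nothing.
It also fails if it takes over 72 s, if anything falls off the work surface, if the arm or the gripper's body presses on something with over 40 N, if the wrist force passes 120 N, or if a joint passes its speed limit or range.

## Robot

A 6-joint arm with a two-finger parallel gripper is mounted at the origin on a cart in front of the work surface, level with it; the furniture and walls round the work are solid. World frame = base frame: x ahead of the robot, y to its left, z up, the work surface at z = 0. Lengths are in m, angles in degrees, forces in N, time in s.
With the tool pointing down it reaches from about 0.35 to 0.875 m from the base axis. Payload 4.2 kg.
Tool frame: the origin (TCP) lies on the centre line of the jaws, within the pads' length; the fingertips stand 19 mm ahead of it and the grasp point (between the pads) is the TCP; z points along the fingers, y is the line along which they close (so a half turn about z gives the same grasp; the last joint's range is limited). The gripper opens to 87 mm and grips with 3 to 60 N. Pads are 19 mm wide; open, the fingers measure 117 mm over their backs; the gripper's body (75 mm by 190 mm) begins 51 mm behind the grasp point.
Start: joints at [90.046, 22.042, 0.453, 0, -68.411, -14.817], TCP at [0.159, 0.604, 0.242] pointing down, gripper open.
Joint ranges: [-179.83, 179.83], [-69.29, 118.12], [-61.27, 80.66], [-181.25, 117.63], [-171.15, -9.14], [-177.46, 177.46]. Speed limits (degrees/s): [159.86, 159.86, 180, 180, 180, 180].

## Interface

Orientations are given as a 3x3 rotation matrix whose columns are the frame's x, y, z axes.
In Python, from station import sense, capture, finish_job, search_frame, masks_of gives the robot as it stands.
- The arm moves only by the tool drive_tool, never from a script. Its argument "rows" is a list of rows, each a list of 7 numbers: the opening in per cent of the stroke, from 0 (shut) to 100 (fully open), then the shift along the world's x, y, z in mm, then the turn, a rotation vector about the world's x, y, z in rad. In form: [[fingers, dx, dy, dz, wx, wy, wz], ...]. A call has 1 to 5 rows; each row shifts and turns the commanded pose from where the row before left it; what a row does not reach is not made up. A row lasts 1/12 s, in which the tool goes at most 41.7 mm and 7.16 degrees, less where a joint would pass 70% of its speed; a pose out of reach is approached as far as the arm can. A call is refused whole if a number of a shift passes 41.7 or a number of a turn 0.125, either way. A call with a gripper value outside its range is refused whole. The fingers move at their own pace and stop on an object; the grip force is fixed at half the most. Time passes only in rows, so rows that do not move let the fingers close. It gives the time, the measured TCP pose, the force, the opening and the grip force at its end, in the units of the state.
- sense(): the state, without advancing time (a new reading comes with each control period).
- capture(name): name is "side" or "top" or "wrist"; returns a dict with "frame" (400x640x3 uint8, red, green, blue), "z_map" (400x640 float32, m along the optical axis (not along the pixel's ray), 0 where there is no reading), "fx", "fy", "cx", "cy" (pixels), "R" (3x3) and "t" (3): a world point X has camera coordinates R X + t; the wrist camera has in their place "T_tool_cam" (4x4, takes a point from camera to tool coordinates, whose origin is the TCP and whose axes are the flange's). Camera axes: x right, y down, z forward; pixel columns grow to the right and rows downward; lengths in m; the calibration is good to about 2 mm. A picture is of the moment at which its call begins: read the wrist's pose just before it.
- finish_job(): hands the job in; it is judged then, once.
Trained networks look in a picture, given as the dict that the camera call returned (one of the last four; its "shot" number tells which), for a name from the list of things; names that differ only in an ending like _2 or _b are one class to them, and where a whole thing is asked for, a point or a joint stands for the part that bears it (a point fixed in the world has none). Each returns a list of dicts, best first, with "p" (0 to 1); they miss things now and then, are a little off and sometimes report something else, mostly with a low value. They report only what shows in the picture. A call takes as long as a camera call. They do not tell look-alikes from the thing itself.
- search_frame(label, picture): "xy" ([column, row] in pixels, amid what is visible of it).
- masks_of(label, picture): "region" (400x640 bool, what is visible of it) and "xy" ([column, row] in pixels, amid what is visible of it).
The state is a dict: "time_s": time; "joints": joint angles; "joint_velocities": joint speeds; "effort": joint torques, N m; "tcp_pos": TCP position; "ee_rot": TCP orientation; "wrist_force": force on the tool from outside, world axes, zero at the start; "moment": the same for the moment, N m; "gripper_width": opening from 0.0 (shut) to 1.0 (fully open); "gripper_force": force on a finger pad.
Only numpy, scipy, OpenCV 4.12 (cv2) and the standard library are available. Lean on these libraries where they do the work, as an engineer would, in place of code of your own. Each camera call takes 0.05 s, during which the arm holds its last target. There are 200 camera calls.

## Working session

There is one attempt and no reset: what is moved stays moved. The work goes in short steps, Python scripts to look and compute and a tool call to move; the robot and the scene stay as the last step left them, time stands still between calls to the robot, and variables do not carry over. Pictures are saved under pics/ and viewed, at most 10 in all, crops included, and the job is handed in when it is done.

Besides the shell and the picture viewer there is one more tool, called as name([rows], argument=value, ...), one row to a line, values as JSON. drive_tool: Moves the arm, as the interface text tells. Its arguments: {"type":"object","properties":{"rows":{"type":"array"}},"required":["rows"]}

```bash
mkdir -p pics; python3 - <<'E'
from station import *
import cv2,numpy as np
s=sense();print({k:np.round(v,3).tolist() for k,v in s.items()})
ims=[]
for n in("top","side"):
    c=capture(n);ims.append(c["frame"]);np.savez("pics/"+n+".npz",**{k:v for k,v in c.items() if k!="shot"})
    print(n,c["fx"],c["cx"],c["cy"],np.round(c["R"],3).tolist(),np.round(c["t"],3))
    for l in("cartridge","filter_stand"):
        for m in masks_of(l,c)[:4]:
            z=c["z_map"];r=m["region"]&(z>0);v,u=np.nonzero(r);d=z[r]
            P=np.c_[(u-c["cx"])*d/c["fx"],(v-c["cy"])*d/c["fy"],d];P=(P-c["t"])@c["R"]
            print(l,round(m["p"],2),np.round(m["xy"]),np.round(np.median(P,0),3),np.round(np.percentile(P,[2,98],axis=0),3).tolist(),np.median(c["frame"][r],axis=0))
cv2.imwrite("pics/a.png",cv2.resize(np.vstack(ims)[:,:,::-1],(640,800))[:, :][:800] if 0 else cv2.resize(np.vstack(ims)[:,:,::-1],(480,600)))
cv2.imwrite("pics/top.png",ims[0][:,:,::-1])
E
```

```text
{'time_s': 0.0, 'joints': [90.045, 22.089, 0.379, -0.03, -68.412, -14.817], 'joint_velocities': [-0.023, 0.113, 0.049, 0.013, 0.014, -0.03], 'effort': [0.0, -39.067, 18.74, 4.22, 0.011, -0.0], 'tcp_pos': [0.159, 0.604, 0.24], 'ee_rot': [[0.967, -0.255, -0.0], [-0.255, -0.967, -0.002], [0.0, 0.002, -1.0]], 'wrist_force': [0.285, 0.427, -0.185], 'moment': [0.039, 0.01, 0.042], 'gripper_force': 0.0, 'gripper_width': 1.002}
top 397.74386923606045 322.33845580353477 200.07334389272566 [[0.016, -1.0, 0.004], [-0.996, -0.016, -0.086], [0.086, -0.003, -0.996]] [0.08  0.538 0.919]
cartridge 0.86 [206. 243.] [0.432 0.351 0.051] [[0.405, 0.325, 0.003], [0.459, 0.384, 0.077]] [169. 104.   0.]
cartridge 0.83 [207. 194.] [0.548 0.352 0.051] [[0.521, 0.327, 0.046], [0.577, 0.382, 0.077]] [171.5 106.    1.5]
cartridge 0.79 [304. 241.] [0.436 0.124 0.051] [[0.408, 0.097, 0.047], [0.463, 0.152, 0.076]] [172. 157.   0.]
cartridge 0.76 [254. 199.] [0.534 0.237 0.052] [[0.509, 0.214, 0.049], [0.56, 0.265, 0.078]] [169. 168. 163.]
filter_stand 0.68 [379. 178.] [ 0.585 -0.038  0.013] [[0.536, -0.098, 0.005
[... 176 characters left out ...]
05772382 327.4265886903091 196.3496509129068 [[-1.0, -0.007, 0.006], [-0.009, 0.442, -0.897], [0.003, -0.897, -0.442]] [0.54  0.013 1.105]
cartridge 0.95 [322. 261.] [0.548 0.37  0.049] [[0.523, 0.341, 0.001], [0.575, 0.386, 0.074]] [146.  77.   7.]
cartridge 0.89 [382. 260.] [0.436 0.367 0.049] [[0.406, 0.339, 0.004], [0.46, 0.384, 0.074]] [142.  74.   7.]
cartridge 0.77 [333. 230.] [0.534 0.251 0.051] [[0.508, 0.228, 0.009], [0.561, 0.27, 0.076]] [152. 152. 148.]
cartridge 0.73 [316. 208.] [0.567 0.137 0.048] [[0.54, 0.014, -0.0], [0.594, 0.154, 0.074]] [143.   81.5   7. ]
filter_stand 0.84 [306. 185.] [ 0.594 -0.019  0.036] [[0.538, -0.086, -0.001], [0.648, 0.012, 0.086]] [104. 107. 107.]
```

View pics/top.png

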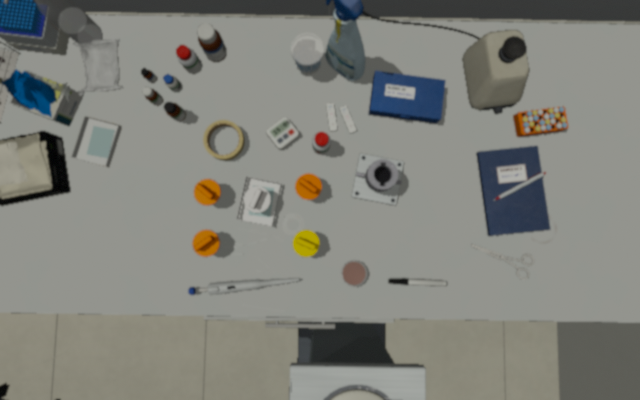

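The white part at (258,200) in its tray fits; the orange ones at (207,192), (206,243) and (309,187) and the yellow one at (307,243) do not. The stand is at (380,178), with its pot at about (382,175). Next, an enlarged crop of both the cartridge and the stand.

```bash
cat > h.py <<'E'
import numpy as np,cv2
def cloud(c):
    z=c["z_map"];v,u=np.indices(z.shape)
    P=np.stack([(u-c["cx"])*z/c["fx"],(v-c["cy"])*z/c["fy"],z],-1)
    return (P-c["t"])@c["R"]
E
python3 - <<'E'
from h import *
c=dict(np.load("pics/top.npz"));P=cloud(c);f=c["frame"]
cr=lambda r0,c0:cv2.resize(f[r0:r0+60,c0:c0+60][:,:,::-1],(400,400),interpolation=cv2.INTER_CUBIC)
cv2.imwrite("pics/crop1.png",cv2.convertScaleAbs(np.hstack([cr(170,230),cr(148,350)]),alpha=1.4))
x,y,z=P[...,0],P[...,1],P[...,2]
near=(abs(x-.534)<.04)&(abs(y-.237)<.04)
for lo,hi in((.044,.056),(.066,.085)):
    Q=P[near&(z>lo)&(z<hi)]
    r=cv2.minAreaRect((Q[:,:2]*1000).astype(np.float32)); (ex,ey),er=cv2.minEnclosingCircle((Q[:,:2]*1000).astype(np.float32))
    print(len(Q),Q.mean(0).round(4),r,(ex,ey,er))
S=(abs(x-.6)<.1)&(abs(y+.04)<.08)
Q=P[S&(z>.075)&(z<.1)];print("rim",len(Q),Q.mean(0),np.ptp(Q,0),cv2.minEnclosingCircle((Q[:,:2]*1000).astype(np.float32)))
Q=P[S&(z>.003)&(z<.016)];print("plate",np.median(Q[:,2]),cv2.minAreaRect((Q[:,:2]*1000).astype(np.float32)))
E
```

```text
434 [0.5328 0.2381 0.0516] ((534.4505615234375, 239.16217041015625), (60.25897216796875, 60.43692398071289), 0.6628280282020569) (533.3269653320312, 238.98110961914062, 31.46712875366211)
119 [0.5331 0.2383 0.0756] ((533.6256103515625, 238.96255493164062), (12.657135009765625, 45.13179016113281), 67.80720520019531) (533.4088745117188, 238.4312286376953, 22.613117218017578)
rim 469 [ 0.59075632 -0.04310133  0.08588879] [0.06761785 0.06628457 0.01542458] ((591.1958618164062, -43.715152740478516), 34.13068389892578)
plate 0.01007642429413693 ((600.1527709960938, -39.60569763183594), (157.87391662597656, 198.1077423095703), 89.91520690917969)
```

View pics/crop1.png

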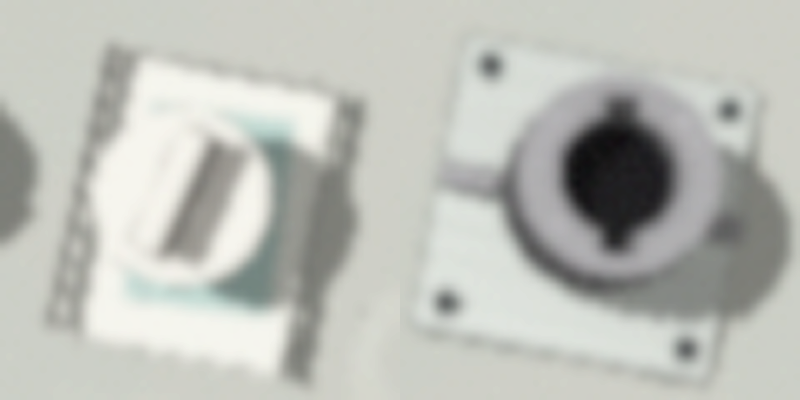

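The crop confirms the white cartridge in its card tray, with the wing at crop (200,195), about -22° from world x. The head's slots are at crop (620,105) and (614,238), about -3° from world x. Moving now.

drive_tool([
  [100, 25, -24.4, 0, 0, 0, -0.0086],
  [100, 25, -24.4, 0, 0, 0, -0.0086],
  [100, 25, -24.4, 0, 0, 0, -0.0086],
  [100, 25, -24.4, 0, 0, 0, -0.0086],
  [100, 25, -24.4, 0, 0, 0, -0.0086],
])

```text
time_s: 0.72
tcp_pos: [0.2851, 0.481, 0.2416]
ee_rot: [[0.955, -0.296, 0.0], [-0.296, -0.955, 0.0], [0.0, -0.0, -1.0]]
wrist_force: [0.9, 0.4, -0.0]
gripper_width: 0.997
gripper_force: 0.0
```

drive_tool([
  [100, 25, -24.4, 0, 0, 0, -0.0086],
  [100, 25, -24.4, 0, 0, 0, -0.0086],
  [100, 25, -24.4, 0, 0, 0, -0.0086],
  [100, 25, -24.4, 0, 0, 0, -0.0086],
  [100, 25, -24.4, 0, 0, 0, -0.0086],
])

```text
time_s: 1.13
tcp_pos: [0.4102, 0.3589, 0.2417]
ee_rot: [[0.941, -0.337, 0.0], [-0.337, -0.941, 0.0], [0.0, -0.0, -1.0]]
wrist_force: [0.5, 0.1, -0.8]
gripper_width: 1.0
gripper_force: 0.0
```

drive_tool([
  [100, 25, -24.4, 0, 0, 0, -0.0086],
  [100, 25, -24.4, 0, 0, 0, -0.0086],
  [100, 25, -24.4, -10, 0, 0, -0.0086],
  [100, 25, -24.4, -20, 0, 0, -0.0086],
  [100, 24, -24.4, -20, 0, 0, -0.0086],
])

```text
time_s: 1.55
tcp_pos: [0.5349, 0.2373, 0.1919]
ee_rot: [[0.926, -0.377, 0.002], [-0.377, -0.926, 0.002], [0.001, -0.002, -1.0]]
wrist_force: [0.5, 0.9, 0.3]
gripper_width: 1.002
gripper_force: 0.0
```

drive_tool([
  [100, 0, 0, 0, 0, 0, 0],
  [100, 0, 0, 0, 0, 0, 0],
  [100, 0, 0, 0, 0, 0, 0],
])

```text
time_s: 1.8
tcp_pos: [0.5336, 0.2383, 0.1917]
ee_rot: [[0.926, -0.378, 0.0], [-0.378, -0.926, -0.0], [0.0, -0.0, -1.0]]
wrist_force: [-0.7, 0.7, 0.9]
gripper_width: 1.001
gripper_force: 0.0
```

```bash
cat >> h.py <<'E'
def wrist():
    from station import sense,capture
    s=sense();c=capture("wrist")
    T=np.array(c["T_tool_cam"]);R=np.array(s["ee_rot"])@T[:3,:3];p=np.array(s["ee_rot"])@T[:3,3]+s["tcp_pos"]
    c["R"]=R.T;c["t"]=-R.T@p
    return s,c
def rect(Q):
    (a,b),(w,h),g=cv2.minAreaRect((Q[:,:2]*1000).astype(np.float32))
    if w<h: g+=90
    g=(g+90)%180-90
    return [round(float(v),1) for v in (a,b,w,h,g)]
E
python3 - <<'E'
from h import *
s,c=wrist();print(s["time_s"],s["tcp_pos"],s["ee_rot"],s["joints"],s["wrist_force"])
P=cloud(c);z=P[...,2];near=(c["z_map"]>0)&(np.hypot(P[...,0]-.534,P[...,1]-.238)<.045)
for lo,hi in((.046,.056),(.068,.085)):
    Q=P[near&(z>lo)&(z<hi)];print(len(Q),len(Q) and (np.median(Q[:,2]),rect(Q),cv2.minEnclosingCircle((Q[:,:2]*1000).astype(np.float32))))
cv2.imwrite("pics/w1.png",c["frame"][:,:,::-1])
E
```

```text
1.8 [0.53357388 0.23831196 0.19166658] [[ 9.25990575e-01 -3.77546523e-01  2.78264247e-04]
 [-3.77546530e-01 -9.25990614e-01 -3.07865143e-05]
 [ 2.69293422e-04 -7.65496787e-05 -9.99999961e-01]] [ 3.99430118e+01  2.03871119e+01 -9.63149769e+00  1.33851711e-02
 -5.99703000e+01  2.78684988e+01] [-0.68790111  0.68418568  0.85215471]
2144 (np.float64(0.05123362787188447), [534.4, 239.9, 61.7, 61.7, 46.0], ((534.1414184570312, 239.9688262939453), 31.523942947387695))
601 (np.float64(0.07580112322713659), [534.4, 239.5, 11.6, 45.2, -22.4], ((534.379638671875, 239.52426147460938), 22.70099449157715))
```

View pics/w1.png

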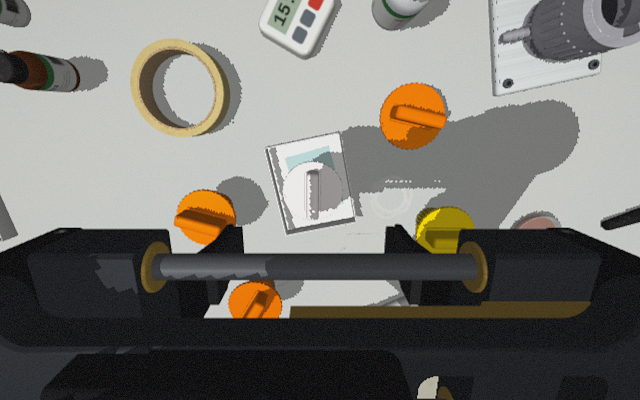

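The wrist view shows the white cartridge between the fingers at (312,190), its wing aligned. Measured offset is +0.7, +1.1 mm. Lowering to TCP z 0.0725, which leaves the tips 2 mm above the flange.

drive_tool([
  [60, 0.7, 1.1, -20, 0, 0, 0],
  [60, 0, 0, -25, 0, 0, 0],
  [60, 0, 0, -25, 0, 0, 0],
  [60, 0, 0, -20, 0, 0, 0],
  [60, 0, 0, -15, 0, 0, 0],
])

```text
time_s: 2.27
tcp_pos: [0.533, 0.2407, 0.0859]
ee_rot: [[0.927, -0.375, -0.0], [-0.375, -0.927, 0.0], [-0.0, -0.0, -1.0]]
wrist_force: [-0.1, -0.1, 0.1]
gripper_width: 0.709
gripper_force: 0.0
```

drive_tool([
  [60, 0, 0, -8, 0, 0, 0],
  [60, 0, 0, -6, 0, 0, 0],
  [60, 0, 0, 0, 0, 0, 0],
  [60, 0, 0, 0, 0, 0, 0],
])

```text
time_s: 2.6
tcp_pos: [0.5344, 0.2403, 0.0735]
ee_rot: [[0.927, -0.376, 0.002], [-0.376, -0.927, 0.001], [0.001, -0.001, -1.0]]
wrist_force: [0.9, -0.0, -0.6]
gripper_width: 0.603
gripper_force: 0.0
```

drive_tool([
  [8, 0, 0, 0, 0, 0, 0],
  [4, 0, 0, 0, 0, 0, 0],
  [0, 0, 0, 0, 0, 0, 0],
  [0, 0, 0, 0, 0, 0, 0],
  [0, 0, 0, 0, 0, 0, 0],
])

```text
time_s: 3.02
tcp_pos: [0.5342, 0.2394, 0.0729]
ee_rot: [[0.926, -0.377, 0.0], [-0.377, -0.926, 0.0], [0.0, -0.001, -1.0]]
wrist_force: [-0.3, -0.2, -0.3]
gripper_width: 0.307
gripper_force: 0.0
```

drive_tool([
  [0, 0, 0, 0, 0, 0, 0],
  [0, 0, 0, 0, 0, 0, 0],
  [0, 0, 0, 0, 0, 0, 0],
])

```text
time_s: 3.27
tcp_pos: [0.534, 0.2394, 0.0726]
ee_rot: [[0.926, -0.377, -0.0], [-0.377, -0.926, -0.0], [0.0, 0.0, -1.0]]
wrist_force: [-0.6, 0.6, -0.9]
gripper_width: 0.135
gripper_force: 30.0
```

drive_tool([
  [0, 0, 0, 10, 0, 0, 0],
  [0, 0, 0, 25, 0, 0, 0],
  [0, 0, 0, 35, 0, 0, 0],
  [0, 0, 0, 35, 0, 0, 0],
  [0, 0, 0, 32, 0, 0, 0],
])

```text
time_s: 3.68
tcp_pos: [0.534, 0.2393, 0.2122]
ee_rot: [[0.926, -0.377, 0.001], [-0.377, -0.926, 0.0], [0.001, -0.001, -1.0]]
wrist_force: [0.5, 0.9, -0.1]
gripper_width: 0.136
gripper_force: 30.0
```

drive_tool([
  [0, -5, -15, 0, 0, 0, 0.028],
  [0, -5, -23, 0, 0, 0, 0.028],
  [0, -5, -25, 0, 0, 0, 0.028],
  [0, -5, -25, 0, 0, 0, 0.028],
  [0, -5, -25, 0, 0, 0, 0.028],
])

```text
time_s: 4.1
tcp_pos: [0.5084, 0.1254, 0.2103]
ee_rot: [[0.97, -0.243, 0.0], [-0.243, -0.97, 0.0], [0.0, -0.0, -1.0]]
wrist_force: [0.9, -0.2, -0.2]
gripper_width: 0.13
gripper_force: 30.0
```

drive_tool([
  [0, -5, -25, 0, 0, 0, 0.028],
  [0, -5, -25, 0, 0, 0, 0.028],
  [0, -5, -25, 0, 0, 0, 0.028],
  [0, -5, -25, 0, 0, 0, 0.028],
  [0, -5, -25, 0, 0, 0, 0.028],
])

```text
time_s: 4.52
tcp_pos: [0.4834, 0.0002, 0.2103]
ee_rot: [[0.994, -0.105, 0.001], [-0.105, -0.994, 0.0], [0.001, -0.0, -1.0]]
wrist_force: [-0.4, 0.2, -0.8]
gripper_width: 0.138
gripper_force: 30.0
```

drive_tool([
  [0, -7, -25, 0, 0, 0, 0.028],
  [0, -7, -19, 0, 0, 0, 0.027],
  [0, 0, 0, 0, 0, 0, 0],
  [0, 0, 0, 0, 0, 0, 0],
  [0, 0, 0, 0, 0, 0, 0],
])

```text
time_s: 4.93
tcp_pos: [0.4703, -0.0423, 0.2101]
ee_rot: [[0.999, -0.052, 0.001], [-0.052, -0.999, 0.0], [0.001, -0.0, -1.0]]
wrist_force: [-0.3, 0.4, -0.3]
gripper_width: 0.136
gripper_force: 30.0
```

```bash
python3 - <<'E'
from h import *
s,c=wrist();print(s["time_s"],s["tcp_pos"],s["ee_rot"],s["joints"],s["wrist_force"],s["gripper_width"])
P=cloud(c);z=P[...,2];near=(c["z_map"]>0)&(np.hypot(P[...,0]-.591,P[...,1]+.043)<.045)
Q=P[near&(z>.08)&(z<.092)];print(len(Q),np.median(Q[:,2]),cv2.minEnclosingCircle((Q[:,:2]*1000).astype(np.float32)))
np.savez("pics/w2.npz",**{k:v for k,v in c.items() if k!="shot"})
v,u=np.nonzero(near&(z>.08));print(u.min(),u.max(),v.min(),v.max())
cv2.imwrite("pics/w2.png",c["frame"][:,:,::-1])
E
```

```text
4.9333 [ 0.47032065 -0.0423269   0.21005422] [[ 9.98639731e-01 -5.21305157e-02  1.04709838e-03]
 [-5.21307913e-02 -9.98640238e-01  2.37640374e-04]
 [ 1.03328626e-03 -2.91903186e-04 -9.99999424e-01]] [ 1.46382161e+01  8.66542823e+00 -2.30181615e+01  2.33727952e-03
 -5.82549224e+01  7.23723334e+01] [-0.29109442  0.3582887  -0.34987119] 0.13555799806040897
3348 0.08601052234295702 ((591.8399658203125, -43.136741638183594), 34.223243713378906)
268 347 14 100
```

View pics/w2.png

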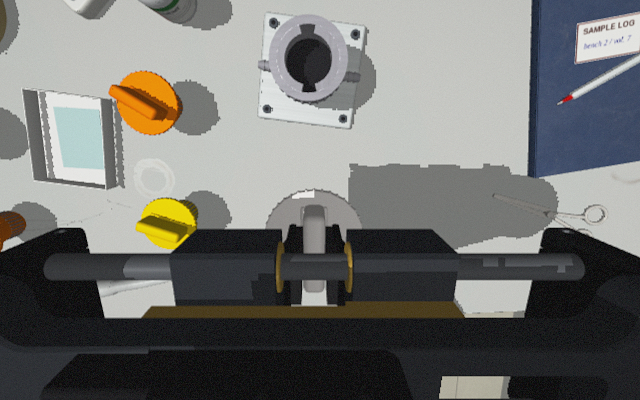

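The cartridge is held at (315,220). The head is at (308,58), with slots at about (307,30) and (312,90). Measuring the slot angle from depth, and the held part's pose.

```bash
python3 - <<'E'
from h import *
c=dict(np.load("pics/w2.npz"));P=cloud(c)
x,y,z=P[...,0],P[...,1],P[...,2]
n=(c["z_map"]>0)&(np.hypot(x-.5918,y+.0431)<.045)
Q=P[n&(abs(z-.086)<.003)]
# bore & outer circle fits
from scipy.optimize import least_squares
r=np.hypot(Q[:,0]-.5918,Q[:,1]+.0431)*1000;a=np.degrees(np.arctan2(Q[:,1]+.0431,Q[:,0]-.5918))
ins=[];outs=[]
for k in range(-180,180,6):
    m=(a>=k)&(a<k+6)
    if m.any():
        i=np.argmin(np.where(m,r,99));o=np.argmax(np.where(m,r,0));ins.append((k,round(r[i],1),Q[i]));outs.append((k,round(r[o],1),Q[o]))
print([(k,float(v),float(w[1])) for (k,v,_),w in zip(ins,outs)])
for L,lab in((ins,"in"),(outs,"out")):
    q=np.array([e[2][:2] for e in L])*1000
    f=least_squares(lambda p:np.hypot(q[:,0]-p[0],q[:,1]-p[1])-p[2],[591.8,-43.1,25],loss="soft_l1",f_scale=.5);print(lab,f.x)
# project rim circles to image to view slot darkness: rectify rim plane
g=np.linspace(-.036,.036,480);X,Y=np.meshgrid(g,g)
W=np.stack([.5918-Y,-.0431-X,np.full_like(X,.086)],-1)@c["R"].T+c["t"]
mx=(W[...,0]/W[...,2]*c["fx"]+c["cx"]).astype(np.float32);my=(W[...,1]/W[...,2]*c["fy"]+c["cy"]).astype(np.float32)
im=cv2.remap(c["frame"],mx,my,cv2.INTER_CUBIC);cv2.imwrite("pics/rim.png",im[:,:,::-1])
gray=im.mean(2)
for R in(23,24.5):
    t=np.radians(np.arange(-180,180,3));uu=(239.5-np.sin(t)*R/36*239.5).astype(int);vv=(239.5-np.cos(t)*R/36*239.5).astype(int)
    d=gray[vv,uu];print(R,[(int(np.degrees(tt)),int(e)) for tt,e in zip(t,d) if e<115])
h=(c["z_map"]>0)&(np.hypot(x-.4703,y+.0423)<.05)
for lo,hi in((.18,.193),(.205,.22)):
    Q=P[h&(z>lo)&(z<hi)];print(len(Q),len(Q) and (np.median(Q[:,2]),rect(Q)))
E
```

```text
[(-180, 27.5, 34.2), (-174, 27.4, 34.1), (-168, 21.0, 34.1), (-162, 20.9, 34.0), (-156, 21.0, 34.2), (-150, 21.0, 34.2), (-144, 20.9, 34.2), (-138, 20.9, 34.1), (-132, 21.2, 34.0), (-126, 20.9, 34.1), (-120, 20.9, 34.2), (-114, 20.7, 34.1), (-108, 20.7, 34.0), (-102, 21.1, 34.2), (-96, 21.0, 34.1), (-90, 21.1, 34.1), (-84, 20.6, 33.9), (-78, 20.6, 33.9), (-72, 20.5, 34.0), (-66, 20.7, 34.0), (-60, 20.5, 34.1), (-54, 20.3, 34.1), (-48, 20.5, 33.9), (-42, 20.3, 33.7), (-36, 20.1, 34.1), (-30, 20.3, 33.9), (-24, 20.3, 33.6), (-18, 22.2, 33.5), (-12, 26.5, 33.9), (-6, 26.5, 33.7), (0, 26.6, 33.8), (6, 26.5, 34.3), (12, 20.5, 33.5), (18, 20.1, 33.4), (24, 19.7, 33.9), (30, 19.8, 33.6), (36, 20.0, 33.5), (42, 20.0, 33.6), (48, 20.2, 33.3), (54, 20.1, 33.7), (60, 20.0, 33.7), (66, 20.2, 34.0), (72, 20.2, 33.4), (78, 20.2, 33.7), (84, 20.3, 33.8), (90, 20.2, 33.4), (96, 20.2, 33.6), (102, 20.4, 33.9), (108, 20.5, 33.7), (114, 20.4, 33.6), (120, 20.4, 33.9), (126, 20.8, 33.7), (132, 20.8, 33.6), (138, 20.9, 33.8), (144, 20.6, 33.7), (150, 20.5, 33.7), (156, 20.8, 33.9), (162, 20.5, 34.1), (168, 27.4, 34.1), (174, 27.3, 34.2)]
in [591.45107534 -43.37281606  20.61837538]
out [591.64655903 -43.32882305  33.87188409]
23 [(-180, 29), (-177, 24), (-174, 30), (-171, 46), (-168, 61), (-14, 58), (-12, 70), (-9, 64), (-6, 68), (-3, 68), (0, 72), (3, 66), (6, 68), (9, 68), (168, 36), (171, 24), (174, 27), (177, 32)]
24.5 [(-180, 27), (-177, 23), (-174, 29), (-171, 23), (-168, 67), (-14, 60), (-12, 64), (-9, 66), (-6, 63), (-3, 68), (0, 66), (3, 71), (6, 68), (9, 64), (168, 26), (171, 29), (174, 33), (177, 28)]
2525 (np.float64(0.1887917711696767), [484.7, -43.0, 60.3, 33.7, 87.2])
1572 (np.float64(0.21339352094292693), [471.7, -39.2, 29.7, 45.1, -21.1])
```

View pics/rim.png

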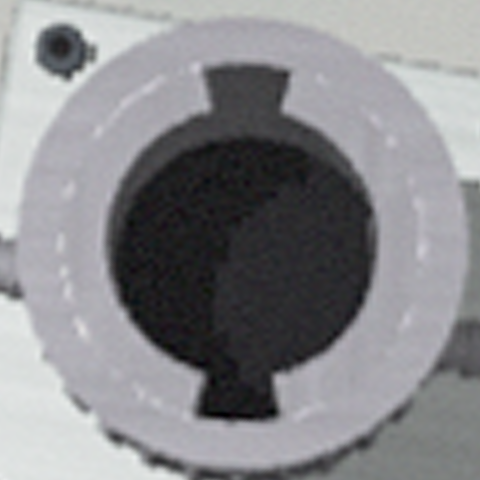

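Slots are at about -1.6° and the head axis at (591.5,-43.3). The held part is at -3°, so I turn +0.024 rad and move over the head.

drive_tool([
  [0, 15, 0, 0, 0, 0, 0.006],
  [0, 27, 0, 0, 0, 0, 0.006],
  [0, 30, 0, 0, 0, 0, 0.006],
  [0, 27, 0, 0, 0, 0, 0.006],
  [0, 15, 0, 0, 0, 0, 0],
])

```text
time_s: 5.4
tcp_pos: [0.5871, -0.0413, 0.2091]
ee_rot: [[1.0, -0.026, 0.001], [-0.026, -1.0, -0.0], [0.001, 0.0, -1.0]]
wrist_force: [0.7, 0.2, -0.5]
gripper_width: 0.134
gripper_force: 30.0
```

drive_tool([
  [0, 7, -0.6, -10, 0, 0, 0],
  [0, 0, 0, -15, 0, 0, 0],
  [0, 0, 0, -15, 0, 0, 0],
  [0, 0, 0, -10, 0, 0, 0],
  [0, 0, 0, 0, 0, 0, 0],
])

```text
time_s: 5.82
tcp_pos: [0.5888, -0.0427, 0.1563]
ee_rot: [[1.0, -0.028, -0.007], [-0.028, -1.0, -0.0], [-0.007, 0.001, -1.0]]
wrist_force: [-0.1, 0.3, -0.7]
gripper_width: 0.138
gripper_force: 30.0
```

drive_tool([
  [0, 0, 0, 0, 0, 0, 0],
  [0, 0, 0, 0, 0, 0, 0],
])

```text
time_s: 5.98
tcp_pos: [0.5914, -0.0429, 0.1603]
ee_rot: [[1.0, -0.027, 0.001], [-0.027, -1.0, -0.0], [0.001, 0.0, -1.0]]
wrist_force: [0.1, 0.3, -1.0]
gripper_width: 0.134
gripper_force: 30.0
```

```bash
python3 - <<'E'
from h import *
s,c=wrist();print(s["time_s"],s["tcp_pos"],s["ee_rot"][0],s["wrist_force"],s["moment"],s["gripper_width"])
x0,y0=s["tcp_pos"][:2]
P=cloud(c);x,y,z=P[...,0],P[...,1],P[...,2]
h=(c["z_map"]>0)&(np.hypot(x-x0,y-y0)<.04)
for lo,hi in((.078,.092),(.134,.146)):
    Q=P[h&(z>lo)&(z<hi)]
    if not len(Q):continue
    a=np.degrees(np.arctan2(Q[:,1]-y0,Q[:,0]-x0));r=np.hypot(Q[:,0]-x0,Q[:,1]-y0)*1000
    print(len(Q),np.median(Q[:,2]),[(k,round(float(r[(a>=k)&(a<k+10)].max()),1)) for k in range(-90,90,10) if ((a>=k)&(a<k+10)).any()])
cv2.imwrite("pics/w3.png",c["frame"][:,:,::-1])
E
```

```text
5.9833 [ 0.59137578 -0.04292915  0.16034963] [ 0.99963233 -0.02707962  0.00137469] [ 0.05757057  0.27992613 -1.04178377] [-0.03731887 -0.02399511  0.00454761] 0.13364332733586207
1411 0.086058023092558 [(-90, 34.1), (-80, 34.3), (-70, 34.3), (-60, 34.4), (-50, 34.5), (-40, 34.5), (-30, 34.4), (-20, 34.6), (-10, 34.5), (0, 34.4), (10, 34.4), (20, 34.2), (30, 34.1), (40, 34.0), (50, 33.9), (60, 33.7), (70, 33.5), (80, 33.8)]
2597 0.1391150819324884 [(-90, 30.5), (-80, 31.0), (-70, 30.9), (-60, 31.0), (-50, 31.0), (-40, 31.1), (-30, 31.1), (-20, 31.2), (-10, 31.3), (0, 31.4), (10, 31.4), (20, 31.4), (30, 31.5), (40, 31.4), (50, 31.4), (60, 31.6), (70, 31.6), (80, 20.0)]
```

View pics/w3.png

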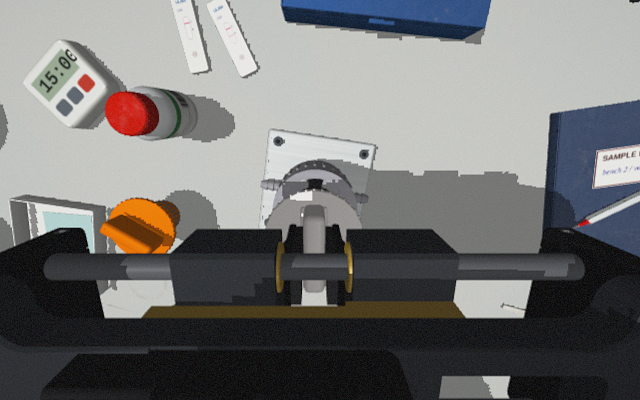

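The jaws hold the cartridge above the head: flange front at (315,195), front slot visible at (317,182). Flange against rim gives a correction of about (+0.1,-0.8). Lowering until the lugs are just above the rim (TCP 0.127).

drive_tool([
  [0, 0.1, -0.8, -5, 0, 0, 0],
  [0, 0, 0, -6, 0, 0, 0],
  [0, 0, 0, -6, 0, 0, 0],
  [0, 0, 0, -5, 0, 0, 0],
  [0, 0, 0, -2, 0, 0, 0],
])

```text
time_s: 6.45
tcp_pos: [0.5904, -0.0441, 0.1342]
ee_rot: [[1.0, -0.028, -0.002], [-0.028, -1.0, -0.0], [-0.002, 0.0, -1.0]]
wrist_force: [-0.2, 0.0, 0.3]
gripper_width: 0.138
gripper_force: 30.0
```

drive_tool([
  [0, 0, 0, -3, 0, 0, 0],
  [0, 0, 0, -2, 0, 0, 0],
  [0, 0, 0, -2, 0, 0, 0],
  [0, 0, 0, 0, 0, 0, 0],
  [0, 0, 0, 0, 0, 0, 0],
])

```text
time_s: 6.87
tcp_pos: [0.5912, -0.0439, 0.1286]
ee_rot: [[1.0, -0.028, 0.0], [-0.028, -1.0, -0.0], [0.0, 0.0, -1.0]]
wrist_force: [-1.0, -0.2, -0.1]
gripper_width: 0.133
gripper_force: 30.0
```

No contact yet. Feeling downward.

drive_tool([
  [0, 0, 0, -1, 0, 0, 0],
  [0, 0, 0, -1, 0, 0, 0],
  [0, 0, 0, -1, 0, 0, 0],
  [0, 0, 0, 0, 0, 0, 0],
  [0, 0, 0, 0, 0, 0, 0],
])

```text
time_s: 7.28
tcp_pos: [0.5911, -0.044, 0.1255]
ee_rot: [[1.0, -0.028, -0.0], [-0.028, -1.0, -0.0], [-0.0, 0.0, -1.0]]
wrist_force: [0.4, -0.5, 0.5]
gripper_width: 0.133
gripper_force: 30.0
```

drive_tool([
  [0, 0, 0, -0.7, 0, 0, 0],
  [0, 0, 0, -0.7, 0, 0, 0],
  [0, 0, 0, 0, 0, 0, 0],
  [0, 0, 0, 0, 0, 0, 0],
])

```text
time_s: 7.62
tcp_pos: [0.5913, -0.044, 0.1244]
ee_rot: [[1.0, -0.028, 0.0], [-0.028, -1.0, -0.0], [0.0, 0.0, -1.0]]
wrist_force: [-0.7, -0.3, 0.8]
gripper_width: 0.133
gripper_force: 30.0
```

drive_tool([
  [0, 0, 0, -1, 0, 0, 0],
  [0, 0, 0, -1, 0, 0, 0],
  [0, 0, 0, -1, 0, 0, 0],
  [0, 0, 0, 0, 0, 0, 0],
  [0, 0, 0, 0, 0, 0, 0],
])

```text
time_s: 8.03
tcp_pos: [0.5913, -0.0439, 0.1214]
ee_rot: [[1.0, -0.028, 0.001], [-0.028, -1.0, -0.0], [0.001, 0.0, -1.0]]
wrist_force: [-1.0, 0.2, 2.2]
gripper_width: 0.135
gripper_force: 30.0
```

drive_tool([
  [0, 0, 0, -1, 0, 0, 0],
  [0, 0, 0, -1, 0, 0, 0],
  [0, 0, 0, -1, 0, 0, 0],
  [0, 0, 0, 0, 0, 0, 0],
  [0, 0, 0, 0, 0, 0, 0],
])

```text
time_s: 8.45
tcp_pos: [0.5913, -0.044, 0.1183]
ee_rot: [[1.0, -0.028, 0.0], [-0.028, -1.0, -0.0], [0.0, 0.0, -1.0]]
wrist_force: [-0.7, -0.4, 4.2]
gripper_width: 0.136
gripper_force: 30.0
```

drive_tool([
  [0, 0, 0, -1, 0, 0, 0],
  [0, 0, 0, -1, 0, 0, 0],
  [0, 0, 0, -1, 0, 0, 0],
  [0, 0, 0, -1, 0, 0, 0],
  [0, 0, 0, 0, 0, 0, 0],
])

```text
time_s: 8.87
tcp_pos: [0.5913, -0.044, 0.1143]
ee_rot: [[1.0, -0.028, 0.0], [-0.028, -1.0, -0.0], [0.0, 0.0, -1.0]]
wrist_force: [-1.1, 0.5, 6.1]
gripper_width: 0.13
gripper_force: 30.0
```

drive_tool([
  [0, 0, 0, -0.7, 0, 0, 0],
  [0, 0, 0, -0.7, 0, 0, 0],
  [0, 0, 0, 0, 0, 0, 0],
  [0, 0, 0, 0, 0, 0, 0],
])

```text
time_s: 9.2
tcp_pos: [0.5913, -0.044, 0.1132]
ee_rot: [[1.0, -0.028, 0.001], [-0.028, -1.0, -0.0], [0.001, 0.0, -1.0]]
wrist_force: [-0.9, 0.3, 5.8]
gripper_width: 0.138
gripper_force: 30.0
```

drive_tool([
  [0, 0, 0, -0.4, 0, 0, 0],
  [0, 0, 0, 0, 0, 0, 0],
  [0, 0, 0, 0, 0, 0, 0],
])

```text
time_s: 9.45
tcp_pos: [0.5913, -0.044, 0.1128]
ee_rot: [[1.0, -0.028, 0.001], [-0.028, -1.0, -0.0], [0.001, 0.0, -1.0]]
wrist_force: [-0.9, 0.4, 6.5]
gripper_width: 0.138
gripper_force: 30.0
```

drive_tool([
  [0, 0, 0, -0.4, 0, 0, 0],
  [0, 0, 0, 0, 0, 0, 0],
  [0, 0, 0, 0, 0, 0, 0],
])

```text
time_s: 9.7
tcp_pos: [0.5913, -0.0439, 0.1125]
ee_rot: [[1.0, -0.028, 0.001], [-0.028, -1.0, -0.0], [0.001, 0.0, -1.0]]
wrist_force: [-0.8, -0.3, 7.9]
gripper_width: 0.136
gripper_force: 30.0
```

drive_tool([
  [0, 0, 0, -0.4, 0, 0, 0],
  [0, 0, 0, 0, 0, 0, 0],
  [0, 0, 0, 0, 0, 0, 0],
])

```text
time_s: 9.95
tcp_pos: [0.5913, -0.044, 0.1124]
ee_rot: [[1.0, -0.027, 0.001], [-0.027, -1.0, -0.0], [0.001, 0.0, -1.0]]
wrist_force: [-2.5, 0.8, 7.7]
gripper_width: 0.137
gripper_force: 30.0
```

Seated lightly. Turning clockwise.

drive_tool([
  [0, 0, 0, 0, 0, 0, -0.04],
  [0, 0, 0, 0, 0, 0, -0.05],
  [0, 0, 0, 0, 0, 0, -0.05],
  [0, 0, 0, 0, 0, 0, -0.04],
  [0, 0, 0, 0, 0, 0, 0],
])

```text
time_s: 10.37
tcp_pos: [0.5921, -0.044, 0.1124]
ee_rot: [[0.978, -0.207, 0.003], [-0.207, -0.978, -0.0], [0.003, -0.0, -1.0]]
wrist_force: [-0.2, -0.8, 6.5]
gripper_width: 0.136
gripper_force: 30.0
```

```bash
cat > q.py <<'E'
from station import sense
import numpy as np
s=sense();R=np.array(s["ee_rot"]);print(s["time_s"],np.round(np.array(s["tcp_pos"])*1000,2),"yaw",round(float(np.degrees(np.arctan2(R[1,0],R[0,0]))),2),np.round(s["wrist_force"],2),np.round(s["moment"],3))
E
python3 q.py
```

```text
10.3667 [592.13 -44.03 112.44] yaw -11.95 [-0.16 -0.83  6.54] [-0.046  0.151 -0.034]
```

drive_tool([
  [0, 0, 0, 0, 0, 0, -0.06],
  [0, 0, 0, 0, 0, 0, -0.06],
  [0, 0, 0, 0, 0, 0, -0.06],
  [0, 0, 0, 0, 0, 0, -0.06],
  [0, 0, 0, 0, 0, 0, -0.06],
])

```text
time_s: 10.78
tcp_pos: [0.5923, -0.0441, 0.1125]
ee_rot: [[0.873, -0.488, 0.003], [-0.488, -0.873, -0.0], [0.003, -0.001, -1.0]]
wrist_force: [0.5, 0.3, 6.2]
gripper_width: 0.137
gripper_force: 30.0
```

```bash
python3 q.py
```

```text
10.7833 [592.34 -44.09 112.52] yaw -29.22 [0.48 0.31 6.2 ] [-0.158  0.052  0.039]
```

drive_tool([
  [0, 0, 0, 0, 0, 0, -0.06],
  [0, 0, 0, 0, 0, 0, -0.06],
  [0, 0, 0, 0, 0, 0, -0.06],
  [0, 0, 0, 0, 0, 0, -0.06],
  [0, 0, 0, 0, 0, 0, -0.06],
])

```text
time_s: 11.2
tcp_pos: [0.5924, -0.0441, 0.1125]
ee_rot: [[0.69, -0.724, 0.003], [-0.724, -0.69, -0.0], [0.002, -0.002, -1.0]]
wrist_force: [0.2, -0.8, 6.7]
gripper_width: 0.133
gripper_force: 30.0
```

```bash
python3 q.py
```

```text
11.2 [592.37 -44.11 112.55] yaw -46.41 [ 0.15 -0.8   6.7 ] [-0.093  0.063  0.031]
```

drive_tool([
  [0, 0, 0, 0, 0, 0, -0.05],
  [0, 0, 0, 0, 0, 0, -0.05],
  [0, 0, 0, 0, 0, 0, -0.04],
  [0, 0, 0, 0, 0, 0, 0],
  [0, 0, 0, 0, 0, 0, 0],
])

```text
time_s: 11.62
tcp_pos: [0.5923, -0.0442, 0.1125]
ee_rot: [[0.584, -0.812, 0.003], [-0.812, -0.584, -0.0], [0.002, -0.002, -1.0]]
wrist_force: [0.2, -1.2, 5.7]
gripper_width: 0.134
gripper_force: 30.0
```

```bash
python3 q.py
```

```text
11.6167 [592.33 -44.16 112.52] yaw -54.28 [ 0.2  -1.16  5.74] [-0.11   0.035 -0.01 ]
```

drive_tool([
  [0, 0, 0, 0, 0, 0, -0.025],
  [0, 0, 0, 0, 0, 0, -0.025],
  [0, 0, 0, 0, 0, 0, 0],
  [0, 0, 0, 0, 0, 0, 0],
])

```text
time_s: 11.95
tcp_pos: [0.5924, -0.0442, 0.1125]
ee_rot: [[0.543, -0.84, 0.003], [-0.84, -0.543, -0.0], [0.002, -0.002, -1.0]]
wrist_force: [0.4, -0.2, 6.4]
gripper_width: 0.141
gripper_force: 30.0
```

```bash
python3 q.py
```

```text
11.95 [592.35 -44.16 112.54] yaw -57.14 [ 0.4  -0.19  6.38] [-0.108  0.068 -0.018]
```

drive_tool([
  [0, 0, 0, 0, 0, 0, -0.025],
  [0, 0, 0, 0, 0, 0, -0.02],
  [0, 0, 0, 0, 0, 0, 0],
  [0, 0, 0, 0, 0, 0, 0],
])

```text
time_s: 12.28
tcp_pos: [0.5923, -0.0441, 0.1125]
ee_rot: [[0.504, -0.864, 0.003], [-0.864, -0.504, -0.0], [0.002, -0.002, -1.0]]
wrist_force: [-0.6, 0.1, 7.0]
gripper_width: 0.136
gripper_force: 30.0
```

```bash
python3 q.py
```

```text
12.2833 [592.32 -44.14 112.51] yaw -59.72 [-0.64  0.13  6.97] [-0.121  0.038  0.003]
```

drive_tool([
  [0, 0, 0, 0, 0, 0, -0.02],
  [0, 0, 0, 0, 0, 0, 0],
  [0, 0, 0, 0, 0, 0, 0],
])

```text
time_s: 12.53
tcp_pos: [0.5923, -0.0441, 0.1126]
ee_rot: [[0.487, -0.873, 0.003], [-0.873, -0.487, -0.0], [0.002, -0.002, -1.0]]
wrist_force: [0.8, -0.2, 5.8]
gripper_width: 0.133
gripper_force: 30.0
```

```bash
python3 q.py
```

```text
12.5333 [592.34 -44.13 112.55] yaw -60.86 [ 0.84 -0.23  5.76] [-0.081  0.043 -0.024]
```

drive_tool([
  [0, 0, 0, 0, 0, 0, -0.02],
  [0, 0, 0, 0, 0, 0, 0],
  [0, 0, 0, 0, 0, 0, 0],
])

```text
time_s: 12.78
tcp_pos: [0.5924, -0.0441, 0.1125]
ee_rot: [[0.47, -0.883, 0.003], [-0.883, -0.47, -0.0], [0.002, -0.002, -1.0]]
wrist_force: [1.1, 0.2, 6.3]
gripper_width: 0.137
gripper_force: 30.0
```

```bash
python3 q.py
```

```text
12.7833 [592.37 -44.11 112.55] yaw -61.98 [1.15 0.18 6.33] [-0.05  -0.011  0.094]
```

drive_tool([
  [0, 0, 0, 0, 0, 0, -0.02],
  [0, 0, 0, 0, 0, 0, 0],
  [0, 0, 0, 0, 0, 0, 0],
])

```text
time_s: 13.03
tcp_pos: [0.5924, -0.0441, 0.1125]
ee_rot: [[0.453, -0.891, 0.003], [-0.891, -0.453, -0.001], [0.002, -0.002, -1.0]]
wrist_force: [-0.5, -0.5, 5.5]
gripper_width: 0.135
gripper_force: 30.0
```

```bash
python3 q.py
```

```text
13.0333 [592.41 -44.09 112.55] yaw -63.04 [-0.54 -0.51  5.52] [-0.072  0.029  0.398]
```

The moment about z jumped to 0.4 N·m at 61.5° of turn: that is the stop. Easing the torque and letting it rise in the grip.

drive_tool([
  [0, 0, 0, 0, 0, 0, 0.012],
  [0, 0, 0, 1, 0, 0, 0],
  [0, 0, 0, 1, 0, 0, 0],
  [0, 0, 0, 0, 0, 0, 0],
  [0, 0, 0, 0, 0, 0, 0],
])

```text
time_s: 13.45
tcp_pos: [0.5922, -0.044, 0.1133]
ee_rot: [[0.462, -0.887, 0.002], [-0.887, -0.462, -0.0], [0.001, -0.002, -1.0]]
wrist_force: [4.4, -2.0, -1.7]
gripper_width: 0.138
gripper_force: 30.0
```

```bash
python3 q.py
```

```text
13.45 [592.24 -44.   113.33] yaw -62.47 [ 4.39 -2.03 -1.73] [-0.675 -1.545  0.23 ]
```

drive_tool([
  [0, 0, 0, 1, 0, 0, 0],
  [0, 0, 0, 0.8, 0, 0, 0],
  [0, 0, 0, 0, 0, 0, 0],
  [0, 0, 0, 0, 0, 0, 0],
])

```text
time_s: 13.78
tcp_pos: [0.5922, -0.044, 0.1152]
ee_rot: [[0.462, -0.887, 0.002], [-0.887, -0.462, -0.0], [0.001, -0.002, -1.0]]
wrist_force: [5.1, -2.2, -1.4]
gripper_width: 0.137
gripper_force: 30.0
```

```bash
python3 q.py
```

```text
13.7833 [592.2  -43.96 115.18] yaw -62.47 [ 5.11 -2.24 -1.36] [-0.566 -1.455  0.302]
```

Risen 2.6 mm, with a side force of 5 N. Relieving it.

drive_tool([
  [0, 0.4, -0.2, 0, 0, 0, 0],
  [0, 0, 0, 0, 0, 0, 0],
  [0, 0, 0, 0, 0, 0, 0],
])

```text
time_s: 14.03
tcp_pos: [0.5922, -0.044, 0.1152]
ee_rot: [[0.462, -0.887, 0.002], [-0.887, -0.462, 0.0], [0.0, -0.001, -1.0]]
wrist_force: [5.6, -0.1, -2.0]
gripper_width: 0.134
gripper_force: 30.0
```

```bash
python3 - <<'E'
from h import *
import subprocess;print(subprocess.run(["python3","q.py"],capture_output=True,text=True).stdout)
s,c=wrist();P=cloud(c);x,y,z=P[...,0],P[...,1],P[...,2]
x0,y0=s["tcp_pos"][:2]
h=(c["z_map"]>0)&(np.hypot(x-x0,y-y0)<.03)&(z>.08)&(z<.105)
Q=P[h];print(len(Q),np.percentile(Q[:,2],[5,25,50,75,95]))
A=np.c_[Q[:,0]-x0,Q[:,1]-y0,np.ones(len(Q))];m=abs(Q[:,2]-np.median(Q[:,2]))<.003
print(np.linalg.lstsq(A[m],Q[m,2],rcond=None)[0])
E
```

```text
14.0333 [592.21 -44.   115.25] yaw -62.48 [ 5.56 -0.05 -1.96] [-0.323 -1.646  0.314]

2358 [0.09309458 0.09371126 0.09415679 0.09473997 0.10118159]
[0.00325613 0.00221545 0.09414559]
```

The flange is at 0.0941 (seat 0.091, locked 0.0955), so the lugs are inside the pockets and the fingertips at 0.096 clear the locked flange. Letting go.

drive_tool([
  [25, 0, 0, 0, 0, 0, 0],
  [25, 0, 0, 0, 0, 0, 0],
  [25, 0, 0, 0, 0, 0, 0],
  [25, 0, 0, 0, 0, 0, 0],
])

```text
time_s: 14.42
tcp_pos: [0.5896, -0.0445, 0.115]
ee_rot: [[0.461, -0.887, -0.004], [-0.887, -0.461, -0.0], [-0.002, 0.004, -1.0]]
wrist_force: [-1.2, 0.0, 1.7]
gripper_width: 0.24
gripper_force: 1.1
```

```bash
cat > m.py <<'E'
from h import *
import subprocess;print(subprocess.run(["python3","q.py"],capture_output=True,text=True).stdout)
s,c=wrist();P=cloud(c);x,y,z=P[...,0],P[...,1],P[...,2]
x0,y0=.5920,-.0437
n=(c["z_map"]>0)&(np.hypot(x-x0,y-y0)<.03)
for lo,hi in((.088,.101),(.112,.128)):
    Q=P[n&(z>lo)&(z<hi)]
    if len(Q)<20: continue
    print(len(Q),np.median(Q[:,2]),rect(Q),np.linalg.lstsq(np.c_[Q[:,0]-x0,Q[:,1]-y0,np.ones(len(Q))],Q[:,2],rcond=None)[0])
cv2.imwrite("pics/end.png",c["frame"][:,:,::-1])
E
python3 m.py
```

```text
14.4167 [589.64 -44.5  115.02] yaw -62.55 [-1.19  0.04  1.66] [-0.081  0.42   0.031]

2639 0.09576129204515174 [595.8, -53.7, 59.2, 38.4, 22.1] [-0.0082809   0.01099993  0.09613481]
1714 0.12031066838180421 [594.4, -45.1, 42.0, 36.0, 84.0] [-0.01471524  0.02830143  0.12029379]
```

It sprang up to 0.0958. Opening wider and lifting straight off.

drive_tool([
  [60, 0, 0, 0.5, 0, 0, 0],
  [60, 0, 0, 0.5, 0, 0, 0],
  [60, 0, 0, 0, 0, 0, 0],
  [60, 0, 0, 0, 0, 0, 0],
  [60, 0, 0, 10, 0, 0, 0],
])

```text
time_s: 14.88
tcp_pos: [0.5901, -0.0442, 0.1245]
ee_rot: [[0.461, -0.887, -0.005], [-0.887, -0.461, -0.0], [-0.002, 0.004, -1.0]]
wrist_force: [-1.0, -0.3, -0.2]
gripper_width: 0.539
gripper_force: 0.0
```

drive_tool([
  [60, 0, 0, 20, 0, 0, 0],
  [60, 0, 0, 20, 0, 0, 0],
  [60, 0, 0, 20, 0, 0, 0],
  [60, -20, 0, 20, 0, 0, 0],
  [60, 0, 0, 0, 0, 0, 0],
])

```text
time_s: 15.3
tcp_pos: [0.5718, -0.0442, 0.2117]
ee_rot: [[0.462, -0.887, 0.007], [-0.887, -0.462, 0.001], [0.003, -0.007, -1.0]]
wrist_force: [-0.3, -0.7, -0.1]
gripper_width: 0.599
gripper_force: 0.0
```

drive_tool([
  [60, -25, 0, 0, 0, 0, 0],
  [60, -20, 0, 0, 0, 0, 0],
  [60, 0, 0, 0, 0, 0, 0],
  [60, 0, 0, 0, 0, 0, 0],
  [60, 0, 0, 0, 0, 0, 0],
])

```text
time_s: 15.72
tcp_pos: [0.5272, -0.0441, 0.2068]
ee_rot: [[0.462, -0.887, 0.001], [-0.887, -0.462, -0.0], [0.001, -0.001, -1.0]]
wrist_force: [0.3, 0.3, -1.3]
gripper_width: 0.6
gripper_force: 0.0
```

```bash
python3 m.py
```

```text
15.7167 [527.23 -44.1  206.78] yaw -62.48 [ 0.3   0.28 -1.28] [ 0.081 -0.064 -0.001]

2409 0.09567739259322271 [591.9, -44.0, 59.3, 59.4, -33.9] [-0.00238934 -0.00231775  0.09575163]
875 0.12015478766363492 [592.2, -45.2, 12.4, 45.3, -61.6] [0.19375915 0.12042876 0.11993314]
```

View pics/end.png

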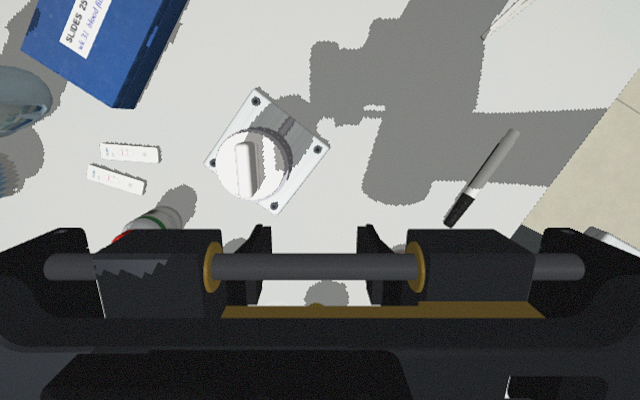

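The final view shows the cartridge upright in the head at (250,165). Its flange is level at 95.7 mm (locked: 95.5 mm), the wing is at -61.6° (60° from the slots), and the gripper is clear. Handing in.

```bash
python3 -c "
from station import finish_job
print(finish_job())"
```

```text
the job is handed in; nothing more can be done
None
```

The white cartridge is locked in the filter head: it turned 60° clockwise to the stop, sprang up to the locked height (flange at 95.7 mm against 95.5 mm nominal), and the gripper is clear; the job was handed in at about 16 s.

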